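# Uncap the inspection camera and open its iris ring

### The arm

A 6-joint arm with a two-finger parallel gripper is mounted at the origin on the work surface. World frame = base frame: x ahead of the robot, y to its left, z up, the work surface at z = 0. Lengths are in mm, angles in rad, forces in N, time in s.
With the tool pointing down it reaches from about 350 to 875 mm from the base axis. Payload 4.2 kg.
Tool frame: the origin (TCP) lies midway between the tips of the shut fingers; the grasp point (between the pads) lies 19 mm behind it; z points along the fingers, y is the direction in which the jaws open and shut (so a half turn about z gives the same grasp; the last joint's range is limited). The gripper opens to 85 mm and grips with 20 to 120 N. Pads are 22 mm wide; open, the fingers measure 114 mm over their backs; the gripper's body (76 mm by 85 mm) begins 54 mm behind the grasp point. The pads swing forward as they close: fully open they stand 13 mm farther back than shut.
Start: joints at [0.259, 0.385, 0.008, 0, -1.194, -0.259], TCP at [624.979, 0.025, 206.312] pointing down, gripper open.
Joint ranges: [-3.14, 3.14], [-1.21, 2.06], [-1.07, 1.41], [-3.16, 2.05], [-2.99, -0.16], [-3.1, 3.1]. Speed limits (rad/s): [2.79, 2.79, 3.14, 3.14, 3.14, 3.14].

### API

Orientations are given as a unit quaternion [x, y, z, w].
In Python, from bench import read_state, get_image, job_done, search_frame, regions_of gives the robot as it stands.
- The arm moves only by the tool servo_tool, never from a script. Its arguments are lists of equal length, an entry for each row: "turn": the turn, a rotation vector about the world's x, y, z in rad, a list of three; "dp": the shift along the world's x, y, z in m, a list of three; "fingers": the finger opening in m, from 0 to 0.0854. In form: {"turn": [[rx, ry, rz], ...], "dp": [[tx, ty, tz], ...], "fingers": [fingers, ...]}. A call has exactly 5 rows; each row shifts and turns the pose as measured when the row begins; what a row does not reach is not made up. A row lasts 1/8 s, in which the tool goes at most 62.5 mm and 10.7 degrees, less where a joint would pass 70% of its speed; a pose out of reach is approached as far as the arm can. A call is refused whole if a number of a shift passes 0.0625 or a number of a turn 0.188, either way. A call with a gripper value outside its range is refused whole. The fingers move at their own pace and stop on an object; the grip force is fixed at half the most. Time passes only in rows, so rows that do not move let the fingers close, or fill a call up. It gives the time, the measured TCP pose, the force and the opening at its end, in the units of the state.
- read_state(): the state, without advancing time (a new reading comes with each control period).
- get_image(name): name is "scene" or "side" or "wrist"; returns a dict with "img" (420x560x3 uint8, red, green, blue), "vfov" (degrees; the focal length in pixels is half the picture's height over the tangent of half this angle, whatever the lens; pixels are square), "cx", "cy" (the principal point, pixels), "world_from_camera" (4x4, takes a point from camera to world coordinates); the wrist camera has in their place "mount" (4x4, takes a point from camera to tool coordinates, whose origin is the TCP and whose axes are the flange's). Camera axes: x right, y down, z forward; pixel columns grow to the right and rows downward; lengths in mm; the calibration is good to about 2 mm. A picture is of the moment at which its call begins: read the wrist's pose just before it. There is no depth.
- job_done(): hands the job in, once; it reports no verdict.
Trained networks look in the newest picture that a camera, given by its name, has taken for a name from the list of things; names that differ only in an ending like _2 or _b are one class to them, and where a whole thing is asked for, a point or a joint stands for the part that bears it (a point fixed in the world has none). Each returns a list of dicts, best first, with "score" (0 to 1); they miss things now and then, are a little off and sometimes report something else, mostly with a low value. They report only what shows in the picture. A call takes as long as a camera call. They do not tell look-alikes from the thing itself.
- search_frame(query, camera): "box" ([left, top, width, height] in pixels, round what is visible of it).
- regions_of(query, camera): "region" (420x560 bool, what is visible of it) and "box" ([left, top, width, height] in pixels, round what is visible of it).
The state is a dict: "clock": time; "joints": joint angles; "joint_vel": joint speeds; "joint_efforts": joint torques, N m; "position": TCP position; "ee_rot": TCP orientation; "contact_force": force on the tool from outside, world axes, zero at the start; "wrist_torque": the same for the moment, N m; "gripper_width": finger opening in mm.
Only numpy, scipy, OpenCV 4.12 (cv2) and the standard library are available. Lean on these libraries where they do the work, as an engineer would, in place of code of your own. Each camera call takes 0.05 s, during which the arm holds its last target. There are 200 camera calls.

### The job

Get the upward-looking inspection camera ready: lift the dust cap off its lens and set it down, not dropped, knob up and flat on the floor of the steel tray. Then turn the slim knurled iris ring counter-clockwise (seen from above) until it is snug against its open stop (about 0.4 Nm felt on the ring, never over 0.5 Nm), and let go, leaving it there, without touching the fixed flange below it or the fixed hood above it. Leave the mirror, the bottle and the jar where they are.

Things in the scene. Friction and masses are not known exactly. Their poses are not given: they have to be found in the camera images.
- camera: cream camera housing, a fixed box 120 (x) x 90 (y) x 48 high on the counter, lens standing upright in its middle; origin on the counter under the lens axis, z up, yaw varies
- barrel: lens mount, centred on the lens axis, carrying flange, iris ring and hood; origin 48 above the counter. It gives elastically in twist about the vertical by 0.2 rad per Nm (the torque put on the ring), springs back when released, and is damaged above 0.5 Nm (0.1 rad of twist against the camera housing)
- flange: fixed aluminium ring below the iris ring, diameter 68, 48 to 60 above the counter; origin at the centre of its underside. Must not be touched
- iris_mid (a point): centre of the iris ring at its mid height, 68 above the counter, on the vertical lens axis. The iris ring is dark knurled steel, diameter 54, 12 high (62 to 74 above the counter), 2 clear of the flange below and 2 clear of the hood above; z up, x points to the thin white index line on its top.
- iris (a joint): angle of the iris ring, rad, 0 = closed stop, growing counter-clockwise seen from above. It starts anywhere from 0 to 0.45. The unmarked open stop, between 1.2 and 1.5, must be felt. One grasp is enough. Turning takes about 0.15 Nm all the way and the ring stays where it is left; at the stop the torque rises (5 Nm per rad of further turning, less what the grasp gives). Snug: 0.27 to 0.5 Nm for 0.15 s
- hood: fixed aluminium tube above the iris ring, outer diameter 40, 76 to 98 above the counter; origin at the centre of its underside. Must not be touched; the cap sits on its rim
- cap: black dust cap, 40 g: a plug of diameter 28 and length 6 (loose in the hood's mouth), a disc of diameter 46 and thickness 6, and on top a round knob of diameter 22 and height 24 (12 to 36 above the origin); origin at the centre of the plug's underside, z up through the knob. It starts on the hood with its origin 92 above the counter and simply lifts out
- tray: fixed shallow steel tray 150 (x) x 120 (y), rim 16 high, walls 3; origin on the counter under its centre, yaw varies
- tray_in (a point): centre of the tray's inner floor (3 above the counter), axes as the tray's
- mirror: bystander: steel dental mirror lying on the counter, handle 130 long and 8 thick, origin under the handle's middle, x towards the mirror's head (105 beyond the origin)
- bottle: bystander: white bottle, diameter 66, 150 high, origin at the centre of its underside
- jar: bystander: glass jar with steel lid, diameter 64, 80 high, origin at the centre of its underside
There are look-alikes about, which are no part of the job. There is more than one size of the cap; the job needs the larger.

How it is judged:
By the outcome, as a careful person would: the job done as asked, in the order asked, and still so for the second after the job is handed in, with the robot touching nothing.
It also fails if it takes over 66 s, if anything falls off the work surface, if the arm or the gripper's body presses on something with over 40 N, if the wrist force passes 120 N, or if a joint passes its speed limit or range.

## Working session

There is one attempt and no reset: what is moved stays moved. The work goes in short steps, Python scripts to look and compute and a tool call to move; the robot and the scene stay as the last step left them, time stands still between calls to the robot, and variables do not carry over. Pictures are saved under pics/ and viewed, about 8 in all and at most 12, crops included, and the job is handed in when it is done.

Besides the shell and the picture viewer there is one more tool, called after "Call:" by a JSON object that holds its "api" and its "payload", one argument or row to a line. servo_tool: Moves the arm, as the interface text tells. Its arguments: {"type":"object","properties":{"turn":{"type":"array","items":{"type":"array","items":{"type":"number"}}},"dp":{"type":"array","items":{"type":"array","items":{"type":"number"}}},"fingers":{"type":"array","items":{"type":"number"}}},"required":["turn","dp","fingers"]}

```bash
mkdir -p pics; ls
cat > h.py <<'E'
import numpy as np, cv2
from bench import *
def save(n,f,crop=None,s=1):
    d=get_image(n);im=d["img"][:,:,::-1].copy();cv2.imwrite(f,im);return d
def ray(d,u,v):
    H,W=d["img"].shape[:2];f=H/2/np.tan(np.radians(d["vfov"])/2)
    T=np.array(d["world_from_camera"]);r=T[:3,:3]@np.array([(u-d["cx"])/f,(v-d["cy"])/f,1]);return T[:3,3],r
def atz(d,u,v,z):
    o,r=ray(d,u,v);return o+r*(z-o[2])/r[2]
def proj(d,P):
    H,W=d["img"].shape[:2];f=H/2/np.tan(np.radians(d["vfov"])/2)
    T=np.linalg.inv(np.array(d["world_from_camera"]));p=T[:3,:3]@np.array(P)+T[:3,3];return p[:2]/p[2]*f+[d["cx"],d["cy"]]
def wrist():
    from scipy.spatial.transform import Rotation as R
    s=read_state();d=get_image("wrist");T=np.eye(4);T[:3,:3]=R.from_quat(s["ee_rot"]).as_matrix();T[:3,3]=s["position"]
    d["world_from_camera"]=T@np.array(d["mount"]);return d
E
python3 - <<'E'
from h import *
ims=[]
for n in ["scene","side"]:
    d=get_image(n);cv2.imwrite(f"pics/{n}0.png",d["img"][:,:,::-1])
    for q in ["camera","cap","tray","iris","hood","flange","mirror","bottle","jar"]:
        for r in search_frame(q,n):
            b=r["box"]
            print(n,q,round(r["score"],2),np.round(b), np.round(atz(d,b[0]+b[2]/2,b[1]+b[3]/2,{"cap":110,"camera":30,"iris":68,"hood":87,"flange":54}.get(q,8))[:2]))
print(read_state())
E
```

```text
pics
scene camera 0.73 [225. 258.  30.  51.] [700. -15.]
scene camera 0.61 [123. 227.  72.  56.] [ 570. -157.]
scene camera 0.59 [298. 206.  47.  47.] [593. 206.]
scene cap 0.76 [312. 187.  24.  21.] [580. 213.]
scene cap 0.55 [260. 234.  10.  14.] [676.  47.]
scene iris 0.46 [312. 207.  23.  15.] [588. 211.]
scene hood 0.48 [313. 204.  18.  14.] [597. 204.]
scene flange 0.68 [308. 215.  30.  13.] [596. 208.]
scene mirror 0.54 [377. 164.  31.  62.] [499. 441.]
scene mirror 0.5 [209. 199.  22.  40.] [467.  -2.]
scene bottle 0.6 [375. 164.  33.  63.] [503. 435.]
scene jar 0.83 [222. 258.  32.  48.] [675. -12.]
side camera 0.89 [204. 237.  72.  65.] [564. 221.]
side cap 0.68 [220. 226.  29.  21.] [577. 212.]
side cap 0.58 [271. 216.  15.  15.] [531. 143.]
side tray 0.71 [316. 137.  84.  63.] [ 532. -148.]
side iris 0.58 [221. 246.  26.  19.] [572. 222.]
side iris 0.34 [219. 239.  36.  35.] [567. 221.]
side flange 0.54 [216. 244.  40.  27.] [574. 217.]
side flange 0.31 [217. 239.  38.  34.] [576. 213.]
side mirror 0.6 [314. 203.  73.  47.] [459.  -1.]
side mirror 0.49 [247. 137.  23.  46.] [725. -41.]
side bottle 0.68 [142. 291.  51.  71.] [601. 379.]
side jar 0.96 [245. 137.  27.  47.] [724. -39.]
{'clock': 1.0, 'joints': array([ 2.58622008e-01,  3.84732792e-01,  7.92536172e-03, -3.21791517e-05,
       -1.19399821e+00, -2.58616166e-01]), 'joint_vel': array([ 5.78837118e-04, -5.06930195e-06,  2.52935621e-04,  6.09635078e-04,
        1.25617359e-03, -2.30006370e-04]), 'joint_efforts': array([ 7.23865196e-04, -3.92099226e+01,  1.88616711e+01,  4.19069096e+00,
       -3.16420610e-04,  1.35184305e-05]), 'position': array([6.24988707e+02, 5.13698412e-02, 2.06297429e+02]), 'ee_rot': array([-7.07104660e-01,  7.07108902e-01,  1.52735415e-05,  3.49656453e-06]), 'contact_force': array([-0.75415162,  0.81732432,  0.02990581]), 'wrist_torque': array([-0.07125261,  0.01725923, -0.0051414 ]), 'gripper_width': 85.2827232604157}
```

```bash
python3 -c "
import cv2,numpy as np
a=cv2.imread('pics/scene0.png');b=cv2.imread('pics/side0.png')
f=lambda i,x,y,w,h:cv2.resize(i[y:y+h,x:x+w],(800,300) if 0 else None,fx=2.6,fy=2.6,interpolation=2)
c=f(a,110,150,305,165)[:300];c=cv2.resize(a[150:320,110:420],(545,299));d=cv2.resize(b[125:370,130:410],(342,299))
c=cv2.resize(a[150:320,110:420],(545,299));
c=cv2.resize(a[150:315,110:415],(555,300));d=cv2.resize(b[125:370,130:410],(343,300))
o=np.zeros((600,800,3),np.uint8);o[:300,:555]=c;o[300:,:343]=d;o[300:,350:800]=cv2.resize(b[205:310,200:357],(450,300));cv2.imwrite('pics/m0.png',o)"
```

```text
(no output)
```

View pics/m0.png

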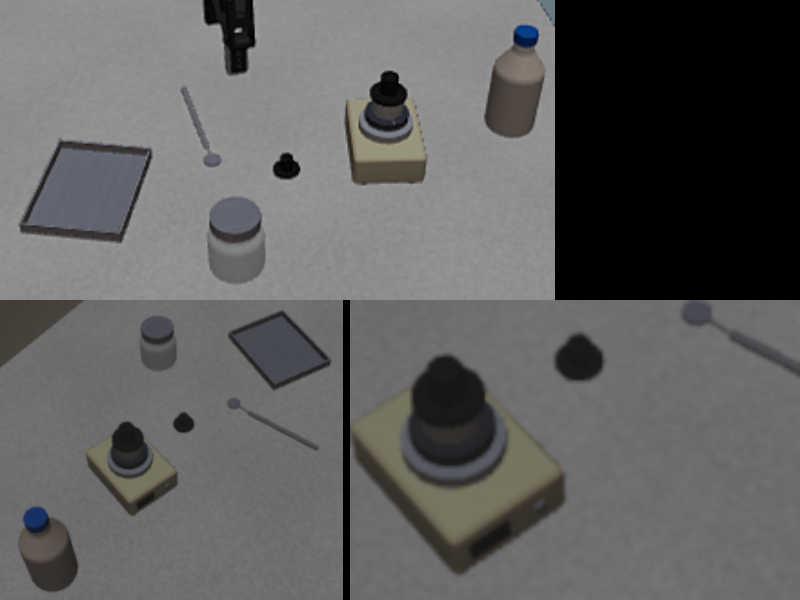

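The scene picture shows the larger cap on the lens at about (325,200), the small look-alike on the counter at about (267,240), and the tray at about (160,255). I'll move above the lens.

Call:
{"api": "servo_tool", "payload": {
  "turn": [
    [0,0,0],
    [0,0,0],
    [0,0,0],
    [0,0,0],
    [0,0,0]
  ],
  "dp": [
    [-0.03,0.05,0.04],
    [-0.03,0.055,0.02],
    [-0.03,0.055,0.01],
    [-0.02,0.05,0],
    [0,0,0]
  ],
  "fingers": [0.0854,0.0854,0.0854,0.0854,0.0854]
}}

```text
clock: 1.62
position: [516.6, 206.6, 272.4]
ee_rot: [-0.706, 0.708, 0.001, 0.001]
contact_force: [-0.3, -0.1, 0.2]
gripper_width: 85.9
```

```bash
cat > look.py <<'E'
from h import *
import sys
d=wrist();cv2.imwrite(sys.argv[1],d["img"][:,:,::-1])
s=read_state();print(np.round(s["position"],1),np.round(s["joints"],2),s["clock"])
Z={"cap":110,"camera":48,"iris":74,"hood":87,"flange":60}
print("cam at",np.round(np.array(d["world_from_camera"])[:3,3]))
for q in sys.argv[2:]:
    for r in regions_of(q,"wrist"):
        b=r["box"];c=cv2.minEnclosingCircle(np.argwhere(r["region"])[:,::-1].astype(np.float32))
        print(q,round(r["score"],2),np.round(b),np.round(c[0]),round(c[1]),np.round(atz(d,*c[0],Z.get(q,8))[:2],1))
E
python3 look.py pics/w1.png cap camera flange iris hood
```

```text
[517.2 205.3 272.6] [ 0.67  0.23 -0.05 -0.   -1.29 -0.67] 1.675
cam at [516. 130. 441.]
cap 0.68 [222.  60.  26.  28.] [235.  75.] 15 [563.4  93.2]
cap 0.58 [209. 170.  37.  39.] [225. 187.] 20 [579.9 208. ]
camera 0.59 [183. 130. 101.  87.] [232. 174.] 55 [581.5 206.1]
flange 0.63 [205. 152.  54.  52.] [232. 178.] 27 [580.3 208.4]
flange 0.38 [207. 161.  46.  38.] [229. 181.] 23 [584.5 211.9]
iris 0.65 [211. 159.  40.  37.] [230. 180.] 22 [580.  207.8]
hood 0.65 [255.   0. 141.  13.] [326.   2.] 68 [471.9  23.2]
```

Call:
{"api": "servo_tool", "payload": {
  "turn": [
    [0,0,0],
    [0,0,0],
    [0,0,0],
    [0,0,0],
    [0,0,0]
  ],
  "dp": [
    [0.04,0.001,-0.02],
    [0.022,0.001,-0.02],
    [0,0,-0.03],
    [0,0,0],
    [0,0,0]
  ],
  "fingers": [0.0854,0.0854,0.0854,0.0854,0.0854]
}}

```text
clock: 2.55
position: [585.3, 199.3, 201.1]
ee_rot: [-0.701, 0.713, -0.0, 0.001]
contact_force: [0.7, 0.9, 0.8]
gripper_width: 85.8
```

```bash
python3 look.py pics/w2.png cap flange iris camera
```

```text
[584.9 199.3 200.9] [ 0.59  0.38 -0.02 -0.   -1.17 -0.61] 2.6
cam at [583. 123. 370.]
cap 0.81 [266. 190.  44.  51.] [286. 212.] 25 [581.6 207.6]
cap 0.73 [273.  58.  31.  34.] [288.  74.] 17 [579.1  93.2]
iris 0.96 [260. 176.  54.  34.] [286. 201.] 27 [581.4 207.6]
camera 0.94 [228. 141. 116. 102.] [286. 192.] 65 [581.4 204.7]
```

View pics/w2.png

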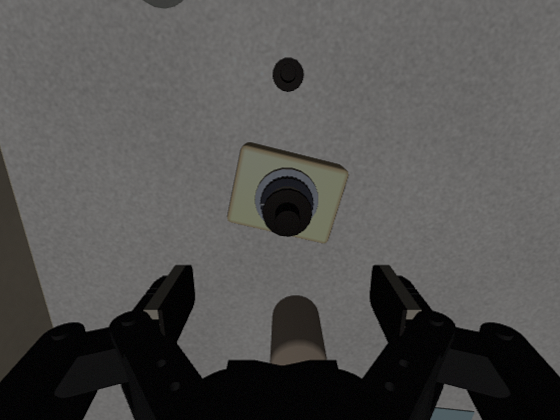

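The wrist picture shows the capped lens at about (287,210), between the fingers, and the small cap at (288,74). I'll centre on the lens and descend.

Call:
{"api": "servo_tool", "payload": {
  "turn": [
    [0,0,0],
    [0,0,0],
    [0,0,0],
    [0,0,0],
    [0,0,0]
  ],
  "dp": [
    [-0.0035,0.0085,0],
    [0,0,-0.02],
    [0,0,-0.02],
    [0,0,-0.01],
    [0,0,0]
  ],
  "fingers": [0.0854,0.0854,0.0854,0.07,0.07]
}}

```text
clock: 3.42
position: [581.0, 212.0, 153.2]
ee_rot: [-0.702, 0.712, -0.001, 0.004]
contact_force: [0.1, -0.3, 0.6]
gripper_width: 70.1
```

```bash
python3 look.py pics/w3.png cap flange iris
```

```text
[581.4 212.1 153.8] [ 0.61  0.41 -0.09  0.   -1.06 -0.63] 3.475
cam at [579. 135. 321.]
cap 0.79 [256. 187.  57.  62.] [282. 216.] 30 [581.2 207.5]
cap 0.66 [270.  33.  32.  40.] [284.  52.] 21 [578.4  98.9]
cap 0.54 [266. 308.  58.  56.] [294. 341.] 34 [572.9 320.2]
cap 0.38 [245. 158.  76.  60.] [282. 198.] 38 [580.6 194. ]
flange 0.65 [243. 162.  76.  54.] [282. 198.] 38 [581.6 207.6]
flange 0.47 [281. 182.   7.   2.] [283. 185.] 4 [580.4 195.9]
iris 0.84 [251. 170.  65.  42.] [282. 204.] 32 [581.4 208.7]
```

Call:
{"api": "servo_tool", "payload": {
  "turn": [
    [0,0,0],
    [0,0,0],
    [0,0,0],
    [0,0,0],
    [0,0,0]
  ],
  "dp": [
    [0,-0.0045,0],
    [0,0,-0.015],
    [0,0,-0.015],
    [0,0,-0.01],
    [0,0,0]
  ],
  "fingers": [0.07,0.07,0.07,0.06,0.06]
}}

```text
clock: 4.25
position: [581.5, 206.7, 111.6]
ee_rot: [-0.702, 0.712, -0.001, 0.005]
contact_force: [0.2, 0.1, 0.6]
gripper_width: 60.2
```

Call:
{"api": "servo_tool", "payload": {
  "turn": [
    [-0.0056,0.0085,0],
    [0,0,0],
    [0,0,0],
    [0,0,0],
    [0,0,0]
  ],
  "dp": [
    [0,0.001,-0.004],
    [0,0,0],
    [0,0,0],
    [0,0,0],
    [0,0,0]
  ],
  "fingers": [0.05,0.03,0.005,0.005,0.005]
}}

```text
clock: 4.88
position: [582.4, 208.4, 108.3]
ee_rot: [-0.702, 0.712, -0.0, 0.001]
contact_force: [0.3, 0.1, -0.0]
gripper_width: 4.5
```

```bash
python3 look.py pics/w4.png cap iris; python3 -c "
from h import *
d=get_image('side');a=cv2.resize(d['img'][180:320,180:320,::-1],(390,390),interpolation=2)
e=get_image('scene');b=cv2.resize(e['img'][150:290,250:390,::-1],(390,390),interpolation=2)
cv2.imwrite('pics/s4.png',np.hstack([a,b]))"
```

```text
[582.4 208.4 108.4] [ 0.6   0.45 -0.14  0.   -0.97 -0.62] 4.925
cam at [581. 132. 277.]
cap 0.89 [249. 210.  74.  73.] [284. 245.] 37 [581.3 207. ]
cap 0.69 [265.  25.  43.  46.] [286.  47.] 24 [578.6 100.7]
iris 0.77 [246. 189.  76.  46.] [284. 226.] 38 [581.1 208.3]
```

View pics/s4.png

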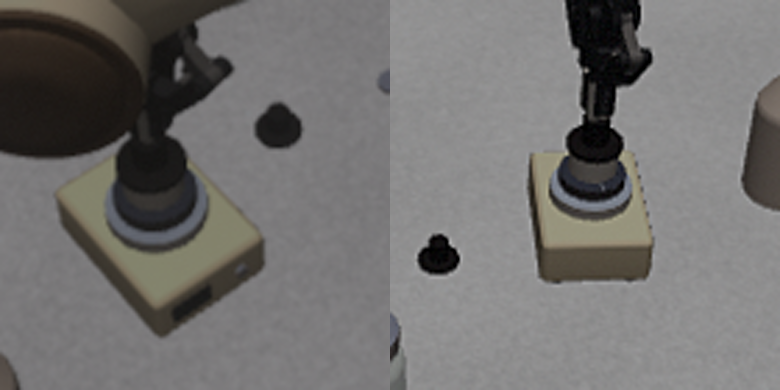

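View pics/w4.png

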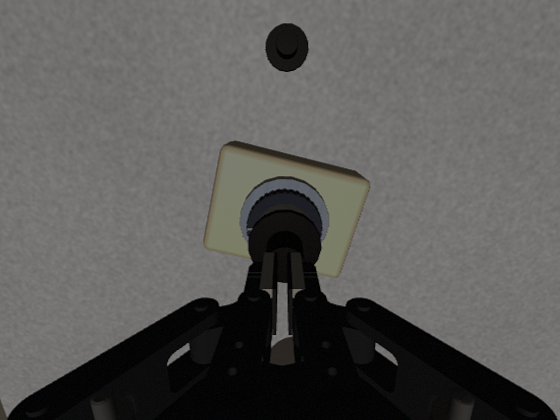

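```bash
python3 -c "
from h import *
d=wrist();s=read_state();p=np.array(s['position']);print(p,s['contact_force'],s['gripper_width'])
print('tcp',proj(d,p),'grasp',proj(d,p+[0,0,19]),'knob base/top',proj(d,[581.3,207.6,104]),proj(d,[581.3,207.6,128]))
print(np.round(np.array(d['mount']),3),d['vfov'],d['cx'],d['cy'])
im=d['img'];c=cv2.resize(im[170:350,200:380,::-1],(600,600),interpolation=2);c=np.clip(c*2.5,0,255).astype(np.uint8);cv2.imwrite('pics/c4.png',c)
"
```

```text
[582.30233675 208.31162377 108.0749982 ] [-0.01101254  0.43988614 -0.25855618] 4.882463261593948
tcp [281.77376461 246.08478475] grasp [281.6911065  260.58677203] knob base/top [283.39602974 242.25865177] [283.51648366 260.16775305]
[[ 0.00000e+00 -9.54000e-01 -3.01000e-01  7.64340e+01]
 [ 1.00000e+00  0.00000e+00 -0.00000e+00  1.83000e-01]
 [ 1.00000e-03 -3.01000e-01  9.54000e-01 -1.68521e+02]
 [ 0.00000e+00  0.00000e+00  0.00000e+00  1.00000e+00]] 69.34524749222184 281.9015779266501 209.67965656870817
```

View pics/c4.png

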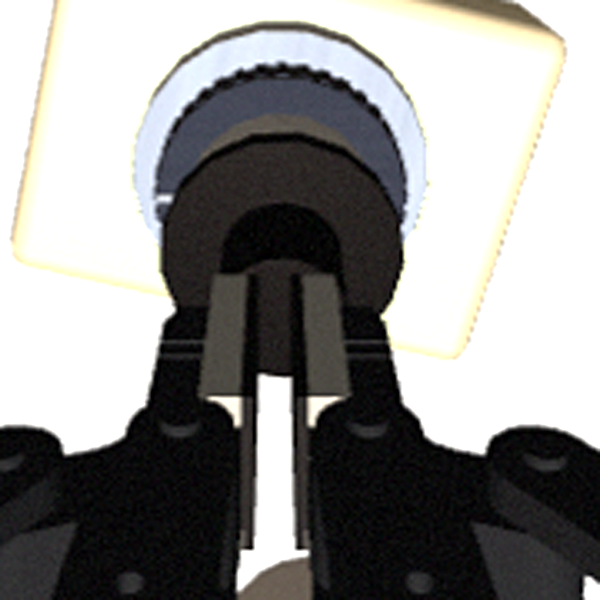

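```bash
python3 -c "
from h import *
p=np.array(read_state()['position'])
for n,x0,y0,ox in (('side',180,180,0),('scene',250,150,390)):
    d=get_image(n)
    for q,P in (('tcp',p),('tcp+28',p+[0,0,28]),('knobtop',[581.3,207.7,128]),('disc',[581.3,207.7,104])):
        u,v=proj(d,P);print(n,q,np.round([(u-x0)*390/140+ox,(v-y0)*390/140]))
    if n=='scene':
        c=cv2.resize(d['img'][170:225,295:350,::-1],(600,600),interpolation=2);cv2.imwrite('pics/c5.png',np.clip(c*2.5,0,255).astype(np.uint8))
    print([(proj(d,p+[0,0,z])-[295,170])*600/55 for z in (0,20,28)])
"
```

```text
side tcp [148. 152.]
side tcp+28 [144. 124.]
side knobtop [147. 132.]
side disc [150. 156.]
[array([-676.51745433,  702.5044741 ]), array([-686.48094351,  625.86025877]), array([-690.56110103,  594.47361645])]
scene tcp [592. 137.]
scene tcp+28 [595. 109.]
scene knobtop [593. 117.]
scene disc [591. 141.]
[array([302.08313335, 319.90314885]), array([309.30892686, 241.24318595]), array([312.24448887, 209.28666823])]
```

View pics/c5.png

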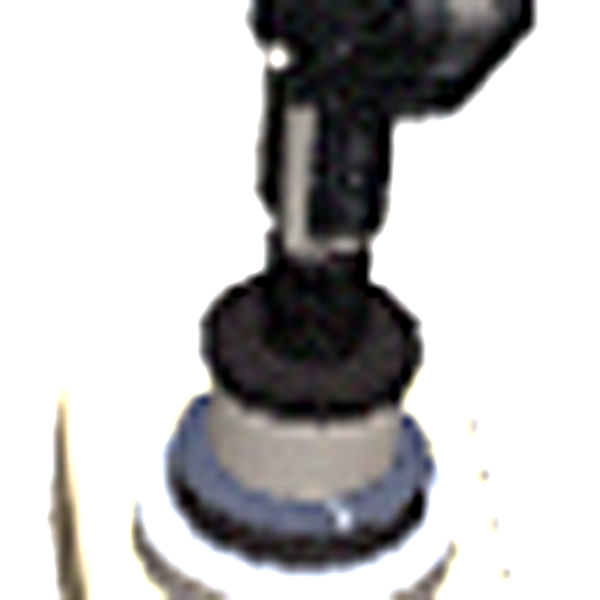

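The fingertips sit above the knob: in both views they are about 25 mm behind the reported TCP. I'll open, go 20 mm lower and grip.

Call:
{"api": "servo_tool", "payload": {
  "turn": [
    [0,0,0],
    [0,0,0],
    [0,0,0],
    [0,0,0],
    [0,0,0]
  ],
  "dp": [
    [-0.001,-0.0005,0],
    [0,0,0],
    [0,0,-0.01],
    [0,0,-0.01],
    [0,0,0]
  ],
  "fingers": [0.045,0.045,0.045,0.045,0.045]
}}

```text
clock: 5.9
position: [580.7, 207.5, 86.0]
ee_rot: [-0.702, 0.712, 0.0, 0.0]
contact_force: [-0.1, 0.6, -0.8]
gripper_width: 44.9
```

Call:
{"api": "servo_tool", "payload": {
  "turn": [
    [0,0,0],
    [0,0,0],
    [0,0,0],
    [0,0,0],
    [0,0,0]
  ],
  "dp": [
    [0,0,0],
    [0,0,0],
    [0,0,0],
    [0,0,0],
    [0,0,0]
  ],
  "fingers": [0.03,0.01,0.005,0.005,0.005]
}}

```text
clock: 6.52
position: [581.0, 207.7, 86.4]
ee_rot: [-0.702, 0.712, -0.0, 0.0]
contact_force: [0.1, -1.0, -0.6]
gripper_width: 18.9
```

```bash
python3 -c "
from h import *
d=wrist();p=np.array(read_state()['position']);print(p)
a=cv2.resize(d['img'][190:340,210:360,::-1],(400,400),interpolation=2)
for z in (0,20,28): print((proj(d,p+[0,-11,z])-[210,190])*400/150)
d=get_image('scene');c=cv2.resize(d['img'][170:225,295:350,::-1],(400,400),interpolation=2);cv2.imwrite('pics/c6.png',np.clip(np.hstack([a,c])*2.5,0,255).astype(np.uint8))
"
```

```text
[581.02558281 207.69807287  86.39274769]
[190.59605767 104.65505481]
[190.33151222 141.10499955]
[190.20731644 158.21710305]
```

View pics/c6.png

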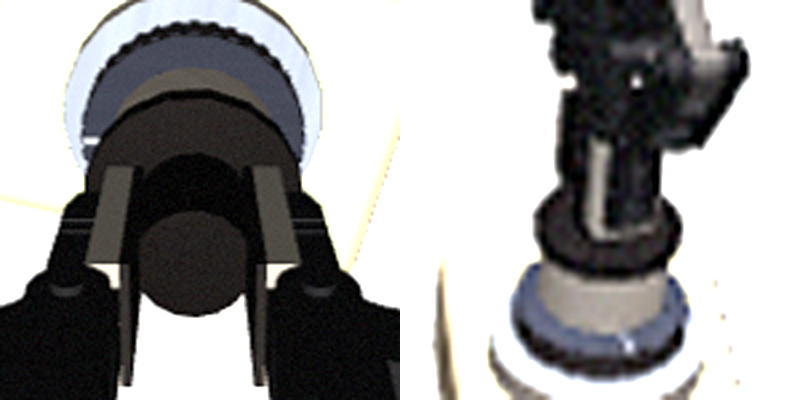

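Gripped on the knob (18.9 mm shown). I'll lift, and find the tray more precisely.

Call:
{"api": "servo_tool", "payload": {
  "turn": [
    [0,0,0],
    [0,0,0],
    [0,0,0],
    [0,0,0],
    [0,0,0]
  ],
  "dp": [
    [0,0,0.008],
    [0,0,0.015],
    [0,0,0.03],
    [0,0,0.04],
    [0,-0.04,0.02]
  ],
  "fingers": [0.005,0.005,0.005,0.005,0.005]
}}

```text
clock: 7.25
position: [580.8, 168.4, 204.9]
ee_rot: [-0.703, 0.711, -0.001, 0.0]
contact_force: [0.8, -1.1, -0.6]
gripper_width: 19.1
```

```bash
python3 -c "
from h import *
for n in ('scene','side'):
    d=get_image(n)
    for r in regions_of('tray',n):
        m=r['region'].astype(np.uint8);c=max(cv2.findContours(m,0,2)[0],key=cv2.contourArea)
        h=cv2.convexHull(c)
        P=np.array([atz(d,*q[0],10)[:2] for q in h],np.float32);print(n,r['score'],r['box'],cv2.minAreaRect(P))
    for r in regions_of('mirror',n): b=r['box'];print('mirror',r['score'],[np.round(atz(d,x,y,4)[:2]) for x in(b[0],b[0]+b[2]) for y in (b[1],b[1]+b[3])])
    for r in regions_of('cap',n): b=r['box'];print('cap',r['score'],b)
"
```

```text
scene 0.81 [121.7, 226.7, 73.7, 55.4] ((543.466552734375, -159.441162109375), (126.99295043945312, 166.47225952148438), 65.31367492675781)
scene 0.16 [314.2, 207.2, 19.9, 15.0] ((525.958984375, 233.13348388671875), (57.37771987915039, 48.80162048339844), 59.7159309387207)
mirror 0.73 [array([368., -11.]), array([533., -47.]), array([386.,  50.]), array([550.,   9.])]
cap 0.74 [261.1, 232.4, 11.1, 15.6]
cap 0.55 [298.5, 154.3, 24.3, 13.9]
side 0.58 [314.6, 133.3, 84.3, 65.7] ((542.3609008789062, -157.16082763671875), (132.2738037109375, 163.10426330566406), 65.55221557617188)
side 0.45 [199.9, 224.5, 76.7, 77.0] ((590.1607666015625, 199.49496459960938), (108.06063842773438, 146.72341918945312), 75.75569915771484)
mirror 0.66 [array([553., -17.]), array([488.,  80.]), array([ 433., -105.]), array([376.,  -2.])]
cap 0.73 [229.3, 164.5, 29.5, 23.3]
cap 0.55 [270.9, 216.3, 13.7, 19.8]
```

Call:
{"api": "servo_tool", "payload": {
  "turn": [
    [0,0,0],
    [0,0,0],
    [0,0,0],
    [0,0,0],
    [0,0,0]
  ],
  "dp": [
    [-0.004,-0.05,-0.005],
    [-0.006,-0.055,-0.005],
    [-0.006,-0.055,-0.005],
    [-0.006,-0.055,-0.005],
    [-0.006,-0.05,-0.005]
  ],
  "fingers": [0.005,0.005,0.005,0.005,0.005]
}}

```text
clock: 8.28
position: [550.3, -98.6, 170.9]
ee_rot: [-0.706, 0.708, 0.002, -0.006]
contact_force: [1.4, 0.2, -0.8]
gripper_width: 18.9
```

Call:
{"api": "servo_tool", "payload": {
  "turn": [
    [0,0,0],
    [0,0,0],
    [0,0,0],
    [0,0,0],
    [0,0,0]
  ],
  "dp": [
    [-0.004,-0.03,-0.02],
    [0,0,0],
    [0,0,0],
    [0,0,0],
    [0,0,0]
  ],
  "fingers": [0.005,0.005,0.005,0.005,0.005]
}}

```text
clock: 8.9
position: [546.7, -129.2, 149.5]
ee_rot: [-0.707, 0.708, 0.002, -0.007]
contact_force: [0.4, -0.1, -0.7]
gripper_width: 18.9
```

```bash
python3 -c "
from h import *
d=wrist();print(read_state()['position'],read_state()['ee_rot'])
cv2.imwrite('pics/t7.png',np.clip(d['img'][:,:,::-1]*2.,0,255).astype(np.uint8))
for r in regions_of('tray','wrist'):
        c=max(cv2.findContours(r['region'].astype(np.uint8),0,2)[0],key=cv2.contourArea)
        P=np.array([atz(d,*q[0],12)[:2] for q in cv2.convexHull(c)],np.float32);print(r['score'],r['box'],cv2.minAreaRect(P))
"
```

```text
[ 546.72357465 -129.19917916  149.5199382 ] [-0.70654551  0.70763511  0.00214503 -0.00643364]
0.65 [196.4, 69.1, 184.6, 177.6] ((541.4476318359375, -157.24591064453125), (122.27120208740234, 152.989013671875), 65.51146697998047)
```

View pics/t7.png

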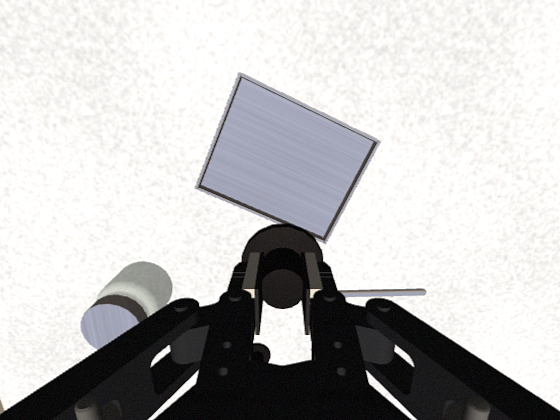

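Call:
{"api": "servo_tool", "payload": {
  "turn": [
    [0.006,-0.012,0],
    [0,0,0],
    [0,0,0],
    [0,0,0],
    [0,0,0]
  ],
  "dp": [
    [-0.005,-0.027,0],
    [0,0,-0.04],
    [0,0,-0.04],
    [0,0,-0.03],
    [0,0,0]
  ],
  "fingers": [0.005,0.005,0.005,0.005,0.005]
}}

```text
clock: 9.62
position: [543.9, -155.6, 39.6]
ee_rot: [0.708, -0.706, 0.003, -0.002]
contact_force: [-0.2, -0.5, -0.5]
gripper_width: 19.3
```

```bash
cat > st.py <<'E'
from h import *
from scipy.spatial.transform import Rotation as R
s=read_state();z=R.from_quat(s["ee_rot"]).as_matrix()
print(np.round(s["position"],2),"F",np.round(s["contact_force"],2),"M",np.round(s["wrist_torque"],3),"w",round(s["gripper_width"],2),"tiltfix",np.round([z[1,2],-z[0,2]],4)*-1,"yaw",np.degrees(np.arctan2(z[1,1],z[0,1])).round(1),"j6",s["joints"][5].round(2))
E
python3 st.py
```

```text
[ 543.88 -155.58   39.56] F [-0.22 -0.51 -0.49] M [-0.011  0.036 -0.02 ] w 19.27 tiltfix [0.0006 0.0069] yaw -179.9 j6 -0.01
```

Call:
{"api": "servo_tool", "payload": {
  "turn": [
    [0.0006,0.007,0],
    [0,0,0],
    [0,0,0],
    [0,0,0],
    [0,0,0]
  ],
  "dp": [
    [-0.001,-0.001,-0.015],
    [0,0,-0.012],
    [0,0,-0.006],
    [0,0,-0.003],
    [0,0,0]
  ],
  "fingers": [0.005,0.005,0.005,0.005,0.005]
}}

```text
clock: 10.25
position: [546.1, -156.5, 5.0]
ee_rot: [0.708, -0.706, 0.003, -0.002]
contact_force: [-0.5, 0.7, -0.2]
gripper_width: 19.0
```

```bash
python3 st.py
```

```text
[ 546.06 -156.49    4.99] F [-0.48  0.68 -0.15] M [ 0.02  -0.008  0.034] w 18.99 tiltfix [0.0007 0.0067] yaw -179.8 j6 -0.0
```

Call:
{"api": "servo_tool", "payload": {
  "turn": [
    [0,0.007,0],
    [0,0,0],
    [0,0,0],
    [0,0,0],
    [0,0,0]
  ],
  "dp": [
    [0,0,-0.003],
    [0,0,-0.0015],
    [0,0,-0.001],
    [0,0,-0.001],
    [0,0,0]
  ],
  "fingers": [0.005,0.005,0.005,0.005,0.005]
}}

```text
clock: 10.88
position: [546.8, -156.5, -1.1]
ee_rot: [0.708, -0.706, 0.001, -0.0]
contact_force: [0.4, 0.0, 0.2]
gripper_width: 19.5
```

```bash
python3 st.py
```

```text
[ 546.77 -156.54   -1.07] F [0.43 0.02 0.23] M [ 0.029 -0.014 -0.031] w 19.52 tiltfix [0.0008 0.0011] yaw -179.8 j6 -0.0
```

Call:
{"api": "servo_tool", "payload": {
  "turn": [
    [0,0,0],
    [0,0,0],
    [0,0,0],
    [0,0,0],
    [0,0,0]
  ],
  "dp": [
    [0,0,-0.001],
    [0,0,-0.0008],
    [0,0,-0.0004],
    [0,0,0],
    [0,0,0]
  ],
  "fingers": [0.005,0.005,0.005,0.005,0.005]
}}

```text
clock: 11.5
position: [546.9, -156.6, -3.0]
ee_rot: [0.708, -0.706, 0.001, -0.0]
contact_force: [-0.1, 0.1, 0.4]
gripper_width: 19.0
```

```bash
python3 st.py
```

```text
[ 546.86 -156.58   -2.97] F [-0.15  0.05  0.39] M [-0.008  0.048 -0.012] w 18.96 tiltfix [0.0009 0.0015] yaw -179.8 j6 -0.0
```

Call:
{"api": "servo_tool", "payload": {
  "turn": [
    [0,0,0],
    [0,0,0],
    [0,0,0],
    [0,0,0],
    [0,0,0]
  ],
  "dp": [
    [0,0,-0.0006],
    [0,0,-0.0006],
    [0,0,0],
    [0,0,0],
    [0,0,0]
  ],
  "fingers": [0.005,0.005,0.005,0.005,0.005]
}}

```text
clock: 12.12
position: [546.9, -156.6, -3.0]
ee_rot: [0.709, -0.706, 0.001, -0.0]
contact_force: [-1.2, 1.1, 2.1]
gripper_width: 18.8
```

```bash
python3 st.py
```

```text
[ 546.94 -156.6    -2.99] F [-1.16  1.09  2.11] M [0.159 0.295 0.013] w 18.85 tiltfix [0.0013 0.0016] yaw -179.8 j6 -0.0
```

Contact felt at 2 N, with the cap on the floor. Releasing.

Call:
{"api": "servo_tool", "payload": {
  "turn": [
    [0,0,0],
    [0,0,0],
    [0,0,0],
    [0,0,0],
    [0,0,0]
  ],
  "dp": [
    [0,0,0],
    [0,0,0],
    [0,0,0],
    [0,0,0],
    [0,0,0]
  ],
  "fingers": [0.022,0.026,0.035,0.045,0.045]
}}

```text
clock: 12.75
position: [547.1, -156.6, -3.6]
ee_rot: [0.709, -0.706, 0.001, -0.0]
contact_force: [-0.5, -0.3, -0.6]
gripper_width: 44.9
```

Call:
{"api": "servo_tool", "payload": {
  "turn": [
    [0,0,0],
    [0,0,0],
    [0,0,0],
    [0,0,0],
    [0,0,0]
  ],
  "dp": [
    [0,0,0.01],
    [0,0,0.03],
    [0,0,0.05],
    [0,0,0.06],
    [0,0,0]
  ],
  "fingers": [0.05,0.058,0.058,0.058,0.058]
}}

```text
clock: 13.38
position: [546.8, -156.9, 153.7]
ee_rot: [0.709, -0.705, 0.002, -0.0]
contact_force: [-1.5, 0.3, -0.1]
gripper_width: 58.0
```

```bash
python3 look.py pics/w8.png cap tray; python3 st.py
```

```text
[ 544.7 -156.5  150.7] [ 0.01  0.33 -0.22  0.   -1.02 -0.  ] 13.425
cam at [ 546. -233.  322.]
cap 0.7 [262. 173.  43.  45.] [282. 193.] 22 [ 546.9 -179. ]
cap 0.61 [255. 356.  13.   8.] [260. 360.] 8 [565.2 -30.1]
tray 0.85 [199. 101. 183. 166.] [288. 184.] 92 [ 541.2 -162.8]
[ 542.53 -156.33  147.06] F [-0.37 -0.14 -0.29] M [-0.024 -0.057 -0.011] w 57.73 tiltfix [ 0.0003 -0.0098] yaw -179.8 j6 -0.0
```

View pics/w8.png

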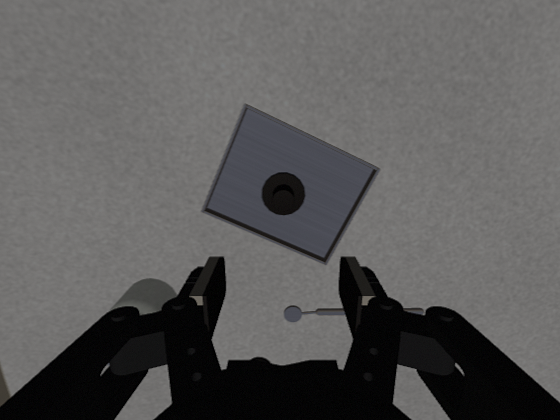

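The wrist view shows the cap flat and knob up at (283,193), well inside the tray. Next I'll calibrate the fingertip height at the ring's opening by touching bare counter at about (470,100).

Call:
{"api": "servo_tool", "payload": {
  "turn": [
    [0,0,0],
    [0,0,0],
    [0,0,0],
    [0,0,0],
    [0,-0.01,0]
  ],
  "dp": [
    [-0.012,0.055,0],
    [-0.014,0.055,0],
    [-0.014,0.055,0],
    [-0.014,0.055,0],
    [-0.01,0.03,0]
  ],
  "fingers": [0.054,0.054,0.054,0.054,0.054]
}}

```text
clock: 14.15
position: [472.2, 96.7, 139.0]
ee_rot: [-0.706, 0.708, 0.003, -0.007]
contact_force: [-0.1, -0.2, -1.6]
gripper_width: 53.8
```

Call:
{"api": "servo_tool", "payload": {
  "turn": [
    [0,0,0],
    [0,0,0],
    [0,0,0],
    [0,0,0],
    [0,0,0]
  ],
  "dp": [
    [0,0,-0.04],
    [0,0,-0.05],
    [0,0,-0.035],
    [0,0,0],
    [0,0,0]
  ],
  "fingers": [0.054,0.054,0.054,0.054,0.054]
}}

```text
clock: 14.78
position: [468.2, 97.9, 7.7]
ee_rot: [0.708, -0.706, -0.004, 0.011]
contact_force: [0.1, -0.3, 0.6]
gripper_width: 53.9
```

```bash
python3 st.py
```

```text
[468.17  97.86   7.71] F [ 0.13 -0.26  0.59] M [ 0.046 -0.042  0.037] w 53.93 tiltfix [ 0.0101 -0.0215] yaw -179.8 j6 -0.54
```

Call:
{"api": "servo_tool", "payload": {
  "turn": [
    [0.01,-0.0215,0],
    [0,0,0],
    [0,0,0],
    [0,0,0],
    [0,0,0]
  ],
  "dp": [
    [0,0,0],
    [0,0,-0.01],
    [0,0,-0.008],
    [0,0,-0.003],
    [0,0,0]
  ],
  "fingers": [0.054,0.054,0.054,0.054,0.054]
}}

```text
clock: 15.4
position: [470.1, 98.7, -11.5]
ee_rot: [0.708, -0.706, 0.001, -0.004]
contact_force: [0.8, 0.2, 1.1]
gripper_width: 53.6
```

```bash
python3 st.py
```

```text
[470.11  98.66 -11.55] F [0.82 0.16 1.14] M [-0.02   0.001 -0.023] w 53.61 tiltfix [-0.0039  0.0073] yaw -179.8 j6 -0.54
```

Call:
{"api": "servo_tool", "payload": {
  "turn": [
    [-0.004,0.007,0],
    [0,0,0],
    [0,0,0],
    [0,0,0],
    [0,0,0]
  ],
  "dp": [
    [0,0,-0.0025],
    [0,0,-0.0025],
    [0,0,-0.002],
    [0,0,-0.001],
    [0,0,0]
  ],
  "fingers": [0.054,0.054,0.054,0.054,0.054]
}}

```text
clock: 16.02
position: [470.5, 98.9, -20.0]
ee_rot: [0.708, -0.706, 0.0, -0.0]
contact_force: [-0.1, 0.1, -0.8]
gripper_width: 53.9
```

```bash
python3 st.py
```

```text
[470.52  98.88 -19.98] F [-0.07  0.13 -0.76] M [-0.053 -0.007  0.001] w 53.94 tiltfix [0.0002 0.0003] yaw -179.8 j6 -0.54
```

Call:
{"api": "servo_tool", "payload": {
  "turn": [
    [0,0,0],
    [0,0,0],
    [0,0,0],
    [0,0,0],
    [0,0,0]
  ],
  "dp": [
    [0,0,-0.002],
    [0,0,-0.0015],
    [0,0,-0.001],
    [0,0,-0.001],
    [0,0,0]
  ],
  "fingers": [0.054,0.054,0.054,0.054,0.054]
}}

```text
clock: 16.65
position: [470.5, 98.9, -25.8]
ee_rot: [0.708, -0.706, 0.0, -0.0]
contact_force: [-0.6, 0.3, 0.2]
gripper_width: 54.0
```

```bash
python3 st.py
```

```text
[470.55  98.91 -25.76] F [-0.65  0.35  0.2 ] M [-0.008  0.004 -0.016] w 53.97 tiltfix [0.0001 0.0005] yaw -179.8 j6 -0.54
```

Call:
{"api": "servo_tool", "payload": {
  "turn": [
    [0,0,0],
    [0,0,0],
    [0,0,0],
    [0,0,0],
    [0,0,0]
  ],
  "dp": [
    [0,0,-0.001],
    [0,0,-0.001],
    [0,0,-0.001],
    [0,0,-0.001],
    [0,0,0]
  ],
  "fingers": [0.054,0.054,0.054,0.054,0.054]
}}

```text
clock: 17.27
position: [470.8, 99.1, -28.5]
ee_rot: [0.708, -0.706, 0.0, -0.0]
contact_force: [-0.3, 1.5, -0.1]
gripper_width: 53.9
```

```bash
python3 st.py
```

```text
[470.84  99.1  -28.47] F [-0.29  1.52 -0.11] M [ 0.01  -0.011 -0.011] w 53.93 tiltfix [0.0001 0.0011] yaw -179.8 j6 -0.54
```

Call:
{"api": "servo_tool", "payload": {
  "turn": [
    [0,0,0],
    [0,0,0],
    [0,0,0],
    [0,0,0],
    [0,0,0]
  ],
  "dp": [
    [0,0,-0.001],
    [0,0,-0.001],
    [0,0,0],
    [0,0,0],
    [0,0,0]
  ],
  "fingers": [0.054,0.054,0.054,0.054,0.054]
}}

```text
clock: 17.9
position: [471.1, 99.2, -28.7]
ee_rot: [0.709, -0.705, 0.001, -0.0]
contact_force: [-0.3, 0.4, 3.7]
gripper_width: 53.9
```

```bash
python3 st.py
```

```text
[471.07  99.18 -28.68] F [-0.29  0.41  3.68] M [-0.002  0.322 -0.025] w 53.91 tiltfix [0.0005 0.0013] yaw -179.7 j6 -0.54
```

Tip contact comes at TCP z = -28.6 with a 54 mm opening. For the ring I want tips at about 63.5, so TCP z is about 35. Moving above the lens.

Call:
{"api": "servo_tool", "payload": {
  "turn": [
    [0,0,0],
    [0,0,0],
    [0,0,0],
    [0,0,0],
    [0,0,0]
  ],
  "dp": [
    [0,0,0.06],
    [0,0,0.06],
    [0.005,0.01,0.05],
    [0.045,0.04,0.02],
    [0.05,0.05,0]
  ],
  "fingers": [0.06,0.06,0.065,0.065,0.065]
}}

```text
clock: 18.52
position: [562.4, 191.3, 165.6]
ee_rot: [0.708, -0.707, -0.0, 0.003]
contact_force: [0.5, -0.6, -0.0]
gripper_width: 65.1
```

Call:
{"api": "servo_tool", "payload": {
  "turn": [
    [0,0,0],
    [0,0,0],
    [0,0,0],
    [0,0,0],
    [0,0,0]
  ],
  "dp": [
    [0.008,0.005,-0.03],
    [0,0,0],
    [0,0,0],
    [0,0,0],
    [0,0,0]
  ],
  "fingers": [0.065,0.065,0.065,0.065,0.065]
}}

```text
clock: 19.15
position: [572.7, 198.4, 136.0]
ee_rot: [0.708, -0.706, 0.0, 0.001]
contact_force: [0.1, 0.9, -0.3]
gripper_width: 64.8
```

```bash
sed -i 's/"hood":87/"hood":98/' look.py; python3 look.py pics/w9.png hood iris flange camera; python3 st.py; python3 -c "
import cv2,numpy as np
i=cv2.imread('pics/w9.png');cv2.imwrite('pics/w9c.png',np.clip(cv2.resize(i[120:300,160:400],(800,600),interpolation=2)*2.,0,255).astype(np.uint8))"
```

```text
[572.8 198.4 136.1] [ 0.6   0.41 -0.14  0.   -1.02 -0.6 ] 19.2
cam at [573. 122. 305.]
hood 0.85 [246. 205.  51.  55.] [270. 235.] 29 [581.3 206.3]
iris 0.78 [239. 191.  68.  55.] [271. 225.] 34 [581.1 207.7]
flange 0.65 [236. 182.  74.  66.] [272. 220.] 40 [581.3 208. ]
camera 0.87 [198. 149. 152. 123.] [273. 211.] 79 [580.4 204.1]
[572.72 198.57 135.35] F [-0.74 -0.75  0.15] M [0.038 0.004 0.007] w 64.9 tiltfix [ 0.0023 -0.0023] yaw -179.8 j6 -0.6
```

View pics/w9c.png

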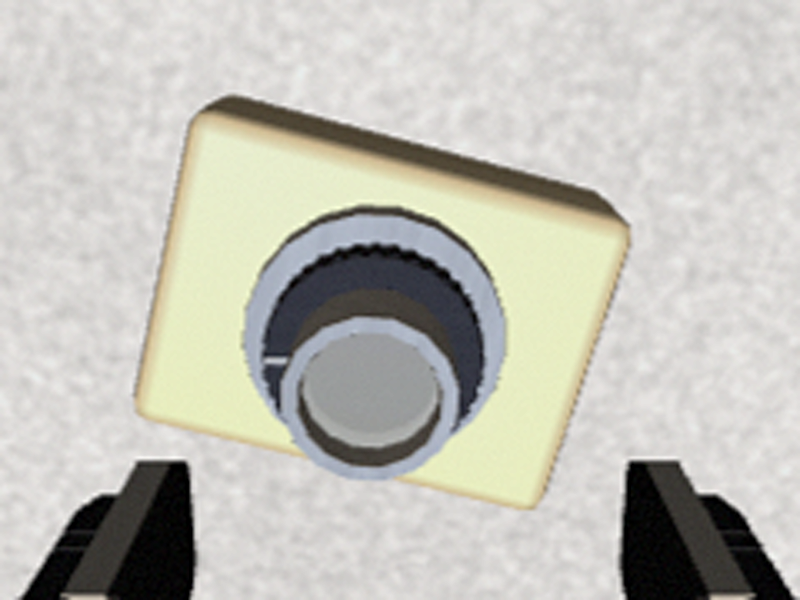

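```bash
python3 -c "
from h import *
d=wrist();print(read_state()['position']);
print(atz(d,160+369*.3,120+399*.3,98))
for c,z,r in (((581.2,208),98,20),((581.2,208),60,34),((581.2,208),74,27)):
    t=np.linspace(0,6.28,60);P=np.array([proj(d,[c[0]+r*np.cos(a),c[1]+r*np.sin(a),z]) for a in t]);P=(P-[160,120])/.3;print(z,P.min(0),P.max(0))
"
```

```text
[572.71020037 198.58172162 135.22396213]
[580.7413912  210.24146493  98.        ]
98 [275.68858108 302.77114324] [457.88879361 471.80655366]
60 [238.89181176 201.50560423] [505.26833262 453.25832307]
74 [258.79695137 243.26654989] [481.82162619 452.72799571]
```

Call:
{"api": "servo_tool", "payload": {
  "turn": [
    [0.002,-0.002,0],
    [0,0,0],
    [0,0,0],
    [0,0,0],
    [0,0,0]
  ],
  "dp": [
    [0.008,0.0105,0],
    [0,0,0],
    [0,0,-0.03],
    [0,0,-0.02],
    [0,0,0]
  ],
  "fingers": [0.065,0.065,0.065,0.065,0.065]
}}

```text
clock: 20.08
position: [582.1, 210.8, 84.4]
ee_rot: [0.708, -0.706, 0.0, -0.0]
contact_force: [0.8, 0.4, 0.9]
gripper_width: 64.9
```

```bash
python3 st.py
```

```text
[582.12 210.82  84.35] F [0.77 0.37 0.9 ] M [-0.038  0.007  0.025] w 64.87 tiltfix [-0.0004  0.001 ] yaw -179.8 j6 -0.6
```

Call:
{"api": "servo_tool", "payload": {
  "turn": [
    [0,0.001,0],
    [0,0,0],
    [0,0,0],
    [0,0,0],
    [0,0,0]
  ],
  "dp": [
    [-0.001,-0.002,-0.015],
    [0,0,-0.015],
    [0,0,-0.008],
    [0,0,-0.003],
    [0,0,0]
  ],
  "fingers": [0.065,0.065,0.065,0.063,0.063]
}}

```text
clock: 20.7
position: [582.1, 209.2, 42.2]
ee_rot: [0.709, -0.706, 0.0, -0.001]
contact_force: [0.6, 0.2, 0.8]
gripper_width: 63.1
```

```bash
python3 st.py; python3 -c "
from h import *
d=wrist();a=cv2.resize(d['img'][130:330,150:410,::-1],(520,400),interpolation=2)
d=get_image('scene');b=cv2.resize(d['img'][170:230,295:350,::-1],(280,400)[::1],interpolation=2);cv2.imwrite('pics/c10.png',np.clip(np.hstack([a,b])*2.,0,255).astype(np.uint8))"
```

```text
[582.1  209.17  42.22] F [0.58 0.2  0.78] M [ 0.035 -0.031  0.001] w 63.08 tiltfix [-0.0014  0.0023] yaw -179.8 j6 -0.6
```

View pics/c10.png

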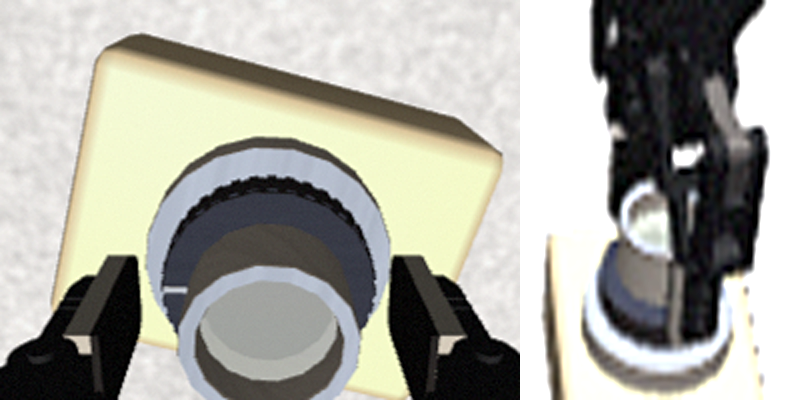

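Call:
{"api": "servo_tool", "payload": {
  "turn": [
    [-0.0014,0.0023,0],
    [0,0,0],
    [0,0,0],
    [0,0,0],
    [0,0,0]
  ],
  "dp": [
    [-0.001,0,-0.003],
    [0,0,-0.002],
    [0,0,-0.0005],
    [0,0,0],
    [0,0,0]
  ],
  "fingers": [0.063,0.063,0.063,0.063,0.063]
}}

```text
clock: 21.42
position: [581.8, 209.7, 37.8]
ee_rot: [0.709, -0.706, 0.0, -0.001]
contact_force: [0.7, 0.6, 0.8]
gripper_width: 63.1
```

```bash
python3 st.py
```

```text
[581.77 209.72  37.8 ] F [0.73 0.56 0.76] M [-0.047  0.028  0.022] w 63.13 tiltfix [-0.0014  0.0022] yaw -179.7 j6 -0.6
```

Call:
{"api": "servo_tool", "payload": {
  "turn": [
    [-0.0014,0.0022,0],
    [0,0,0],
    [0,0,0],
    [0,0,0],
    [0,0,0]
  ],
  "dp": [
    [-0.001,-0.0006,-0.0015],
    [-0.0002,0,-0.0003],
    [0,0,0],
    [0,0,0],
    [0,0,0]
  ],
  "fingers": [0.063,0.063,0.063,0.063,0.063]
}}

```text
clock: 22.05
position: [580.6, 209.1, 35.9]
ee_rot: [0.709, -0.706, -0.0, -0.0]
contact_force: [-0.4, -0.4, -1.0]
gripper_width: 62.9
```

```bash
python3 st.py
```

```text
[580.55 209.09  35.94] F [-0.41 -0.45 -1.01] M [ 0.021  0.003 -0.045] w 62.91 tiltfix [-0.  0.] yaw -179.7 j6 -0.6
```

Good. I'll close gently.

Call:
{"api": "servo_tool", "payload": {
  "turn": [
    [0,0,0],
    [0,0,0],
    [0,0,0],
    [0,0,0],
    [0,0,0]
  ],
  "dp": [
    [0,0,0],
    [0,0,0],
    [0,0,0],
    [0,0,0],
    [0,0,0]
  ],
  "fingers": [0.058,0.055,0.053,0.045,0.04]
}}

```text
clock: 22.68
position: [581.2, 209.2, 36.8]
ee_rot: [0.709, -0.706, 0.0, -0.001]
contact_force: [-0.3, -1.0, 0.3]
gripper_width: 51.2
```

```bash
python3 st.py
```

```text
[581.15 209.16  36.84] F [-0.28 -0.96  0.29] M [-0.078 -0.087  0.02 ] w 51.23 tiltfix [-0.0005  0.0015] yaw -179.7 j6 -0.6
```

Gripping the ring (51.2 mm read; the bias is about -3). I'll start turning counter-clockwise.

Call:
{"api": "servo_tool", "payload": {
  "turn": [
    [0,0,0.05],
    [0,0,0.1],
    [0,0,0.1],
    [0,0,0.1],
    [0,0,0.05]
  ],
  "dp": [
    [0,0,0],
    [0,0,0],
    [0,0,0],
    [0,0,0],
    [0,0,0]
  ],
  "fingers": [0.04,0.04,0.04,0.04,0.04]
}}

```text
clock: 23.3
position: [581.4, 209.3, 36.8]
ee_rot: [0.837, -0.547, -0.0, -0.001]
contact_force: [-0.2, -0.9, 1.8]
gripper_width: 51.4
```

```bash
python3 st.py
```

```text
[581.37 209.29  36.81] F [-0.18 -0.92  1.82] M [-0.089 -0.021 -0.176] w 51.4 tiltfix [-0.0023  0.0015] yaw -156.3 j6 -0.19
```

Call:
{"api": "servo_tool", "payload": {
  "turn": [
    [0,0,0.05],
    [0,0,0.05],
    [0,0,0.05],
    [0,0,0.05],
    [0,0,0.04]
  ],
  "dp": [
    [0,0,0],
    [0,0,0],
    [0,0,0],
    [0,0,0],
    [0,0,0]
  ],
  "fingers": [0.04,0.04,0.04,0.04,0.04]
}}

```text
clock: 23.92
position: [581.5, 209.4, 36.8]
ee_rot: [0.898, -0.44, -0.0, -0.002]
contact_force: [0.2, -0.6, 1.5]
gripper_width: 51.2
```

```bash
python3 st.py
```

```text
[581.47 209.39  36.83] F [ 0.22 -0.64  1.46] M [-0.064  0.038 -0.105] w 51.19 tiltfix [-0.0036  0.0009] yaw -142.3 j6 0.06
```

Call:
{"api": "servo_tool", "payload": {
  "turn": [
    [0,0,0.03],
    [0,0,0.03],
    [0,0,0.03],
    [0,0,0.02],
    [0,0,0]
  ],
  "dp": [
    [0,0,0],
    [0,0,0],
    [0,0,0],
    [0,0,0],
    [0,0,0]
  ],
  "fingers": [0.04,0.04,0.04,0.04,0.04]
}}

```text
clock: 24.55
position: [581.5, 209.4, 36.8]
ee_rot: [0.922, -0.388, -0.001, -0.002]
contact_force: [-0.2, -0.9, 2.1]
gripper_width: 51.2
```

```bash
python3 st.py
```

```text
[581.5  209.45  36.81] F [-0.17 -0.86  2.14] M [-0.08   0.048 -0.122] w 51.2 tiltfix [-0.0039  0.0005] yaw -135.6 j6 0.17
```

Call:
{"api": "servo_tool", "payload": {
  "turn": [
    [0,0,0.02],
    [0,0,0.02],
    [0,0,0.02],
    [0,0,0],
    [0,0,0]
  ],
  "dp": [
    [0,0,0],
    [0,0,0],
    [0,0,0],
    [0,0,0],
    [0,0,0]
  ],
  "fingers": [0.04,0.04,0.04,0.04,0.04]
}}

```text
clock: 25.18
position: [581.5, 209.5, 36.8]
ee_rot: [0.934, -0.358, -0.001, -0.002]
contact_force: [0.4, -0.6, 0.7]
gripper_width: 51.3
```

```bash
python3 st.py
```

```text
[581.55 209.47  36.84] F [ 0.44 -0.57  0.67] M [-0.105 -0.039 -0.216] w 51.33 tiltfix [-0.004   0.0004] yaw -132.0 j6 0.24
```

Call:
{"api": "servo_tool", "payload": {
  "turn": [
    [0,0,0.02],
    [0,0,0.02],
    [0,0,0.02],
    [0,0,0.0],
    [0,0,0]
  ],
  "dp": [
    [0,0,0],
    [0,0,0],
    [0,0,0],
    [0,0,0],
    [0,0,0]
  ],
  "fingers": [0.04,0.04,0.04,0.04,0.04]
}}

```text
clock: 25.8
position: [581.6, 209.5, 36.8]
ee_rot: [0.945, -0.328, -0.001, -0.002]
contact_force: [-0.4, 1.2, 2.0]
gripper_width: 51.2
```

```bash
cat > tq.py <<'E'
from h import *
from scipy.spatial.transform import Rotation as R
m=[]
for i in range(4):
    m.append(read_state()["wrist_torque"][2]);get_image("side")
s=read_state();m.append(s["wrist_torque"][2]);z=R.from_quat(s["ee_rot"]).as_matrix()
print("Mz",np.round(m,3),"mean",np.mean(m).round(3),"turned",(np.arctan2(z[1,1],z[0,1])+np.radians(179.7)).round(3),np.round(s["position"],1),np.round(s["contact_force"],1),s["clock"])
E
python3 tq.py
```

```text
Mz [-0.116 -0.149 -0.152 -0.178 -0.151] mean -0.149 turned 0.897 [581.6 209.5  36.8] [-0.3  0.   2.1] 26.0
```

Drag is 0.15 Nm with no stop yet. Continuing.

Call:
{"api": "servo_tool", "payload": {
  "turn": [
    [0,0,0.02],
    [0,0,0.02],
    [0,0,0.02],
    [0,0,0.0],
    [0,0,0]
  ],
  "dp": [
    [0,0,0],
    [0,0,0],
    [0,0,0],
    [0,0,0],
    [0,0,0]
  ],
  "fingers": [0.04,0.04,0.04,0.04,0.04]
}}

```text
clock: 26.62
position: [581.5, 209.5, 36.8]
ee_rot: [0.955, -0.297, -0.001, -0.002]
contact_force: [-0.2, 0.1, 0.7]
gripper_width: 51.3
```

```bash
python3 tq.py
```

```text
Mz [-0.148 -0.126 -0.087 -0.076 -0.14 ] mean -0.115 turned 0.962 [581.6 209.5  36.8] [-0.3  0.   1.1] 26.825
```

Call:
{"api": "servo_tool", "payload": {
  "turn": [
    [0,0,0.02],
    [0,0,0.02],
    [0,0,0.02],
    [0,0,0.0],
    [0,0,0]
  ],
  "dp": [
    [0,0,0],
    [0,0,0],
    [0,0,0],
    [0,0,0],
    [0,0,0]
  ],
  "fingers": [0.04,0.04,0.04,0.04,0.04]
}}

```text
clock: 27.45
position: [581.6, 209.5, 36.8]
ee_rot: [0.964, -0.267, -0.001, -0.002]
contact_force: [0.8, 0.3, 2.1]
gripper_width: 51.0
```

```bash
python3 tq.py
```

```text
Mz [-0.152 -0.132 -0.157 -0.156 -0.129] mean -0.145 turned 1.026 [581.6 209.6  36.8] [0.1 0.3 1.5] 27.65
```

Call:
{"api": "servo_tool", "payload": {
  "turn": [
    [0,0,0.02],
    [0,0,0.02],
    [0,0,0.02],
    [0,0,0.0],
    [0,0,0]
  ],
  "dp": [
    [0,0,0],
    [0,0,0],
    [0,0,0],
    [0,0,0],
    [0,0,0]
  ],
  "fingers": [0.04,0.04,0.04,0.04,0.04]
}}

```text
clock: 28.28
position: [581.6, 209.6, 36.8]
ee_rot: [0.972, -0.235, -0.001, -0.002]
contact_force: [-0.3, 0.8, 0.9]
gripper_width: 50.8
```

```bash
python3 tq.py
```

```text
Mz [-0.155 -0.191 -0.171 -0.098 -0.16 ] mean -0.155 turned 1.09 [581.6 209.6  36.8] [-0.3  0.1  0.3] 28.475
```

Call:
{"api": "servo_tool", "payload": {
  "turn": [
    [0,0,0.02],
    [0,0,0.02],
    [0,0,0.02],
    [0,0,0.0],
    [0,0,0]
  ],
  "dp": [
    [0,0,0],
    [0,0,0],
    [0,0,0],
    [0,0,0],
    [0,0,0]
  ],
  "fingers": [0.04,0.04,0.04,0.04,0.04]
}}

```text
clock: 29.1
position: [581.6, 209.6, 36.8]
ee_rot: [0.979, -0.204, -0.001, -0.002]
contact_force: [0.1, 0.0, 1.4]
gripper_width: 51.4
```

```bash
python3 tq.py
```

```text
Mz [-0.225 -0.266 -0.173 -0.167 -0.208] mean -0.208 turned 1.154 [581.6 209.6  36.8] [-0.6 -0.5  2.3] 29.3
```

Call:
{"api": "servo_tool", "payload": {
  "turn": [
    [0,0,0.015],
    [0,0,0.01],
    [0,0,0],
    [0,0,0.0],
    [0,0,0]
  ],
  "dp": [
    [0,0,0],
    [0,0,0],
    [0,0,0],
    [0,0,0],
    [0,0,0]
  ],
  "fingers": [0.04,0.04,0.04,0.04,0.04]
}}

```text
clock: 29.92
position: [581.6, 209.6, 36.8]
ee_rot: [0.981, -0.192, -0.001, -0.002]
contact_force: [-0.6, -0.1, 2.5]
gripper_width: 51.4
```

```bash
python3 tq.py
```

```text
Mz [-0.301 -0.277 -0.254 -0.307 -0.254] mean -0.278 turned 1.18 [581.6 209.6  36.8] [0.9 1.  2. ] 30.125
```

Stop found: the torque is rising about 2.7 Nm/rad. Another 0.035 rad.

Call:
{"api": "servo_tool", "payload": {
  "turn": [
    [0,0,0.015],
    [0,0,0.015],
    [0,0,0.005],
    [0,0,0.0],
    [0,0,0]
  ],
  "dp": [
    [0,0,0],
    [0,0,0],
    [0,0,0],
    [0,0,0],
    [0,0,0]
  ],
  "fingers": [0.04,0.04,0.04,0.04,0.04]
}}

```text
clock: 30.75
position: [581.6, 209.7, 36.8]
ee_rot: [0.985, -0.174, -0.001, -0.002]
contact_force: [0.3, -0.5, 2.4]
gripper_width: 51.1
```

```bash
python3 tq.py
```

```text
Mz [-0.464 -0.466 -0.435 -0.435 -0.443] mean -0.449 turned 1.216 [581.6 209.7  36.8] [-0.7  0.1  1. ] 30.95
```

0.45 Nm, held about 0.6 s. That is snug and below 0.5, so I'll let go and lift straight up.

Call:
{"api": "servo_tool", "payload": {
  "turn": [
    [0,0,0],
    [0,0,0],
    [0,0,0],
    [0,0,0],
    [0,0,0]
  ],
  "dp": [
    [0,0,0],
    [0,0,0],
    [0,0,0],
    [0,0,0],
    [0,0,0]
  ],
  "fingers": [0.058,0.063,0.064,0.064,0.064]
}}

```text
clock: 31.58
position: [580.7, 209.3, 35.9]
ee_rot: [0.985, -0.172, -0.002, -0.001]
contact_force: [0.1, 0.3, 0.1]
gripper_width: 64.1
```

```bash
python3 st.py
```

```text
[580.73 209.26  35.9 ] F [0.07 0.31 0.12] M [-0.003 -0.037  0.002] w 64.07 tiltfix [-0.0028 -0.0031] yaw -109.8 j6 0.62
```

Call:
{"api": "servo_tool", "payload": {
  "turn": [
    [0,0,0],
    [0,0,0],
    [0,0,0],
    [0,0,0],
    [0,0,0]
  ],
  "dp": [
    [0,0,0.01],
    [0,0,0.025],
    [0,0,0.04],
    [0,0,0.05],
    [0,0,0]
  ],
  "fingers": [0.064,0.064,0.064,0.064,0.064]
}}

```text
clock: 32.2
position: [580.9, 208.9, 167.6]
ee_rot: [0.985, -0.172, -0.001, -0.001]
contact_force: [-0.0, 0.2, 0.3]
gripper_width: 63.9
```

Call:
{"api": "servo_tool", "payload": {
  "turn": [
    [0,0,0],
    [0,0,0],
    [0,0,0],
    [0,0,0],
    [0,0,0]
  ],
  "dp": [
    [-0.02,-0.03,0.03],
    [-0.02,-0.02,0.02],
    [0,0,0],
    [0,0,0],
    [0,0,0]
  ],
  "fingers": [0.064,0.064,0.064,0.064,0.064]
}}

```text
clock: 32.83
position: [539.1, 158.1, 217.6]
ee_rot: [0.985, -0.171, -0.002, -0.001]
contact_force: [-0.2, 0.7, 0.5]
gripper_width: 64.3
```

```bash
python3 st.py; python3 -c "
from h import *
d=wrist();a=cv2.resize(d['img'][:,:,::-1],(400,300))
e=get_image('scene');b=cv2.resize(e['img'][150:320,110:420,::-1],(400,300));w=cv2.resize(d['img'][130:310,0:240,::-1],(400,300))
for r in regions_of('iris','wrist')[:1]:
    x,y,ww,h=[int(v) for v in r['box']];w=cv2.resize(d['img'][max(0,y-30):y+h+30,max(0,x-30):x+ww+30,::-1],(400,300),interpolation=2)
s=get_image('side');c=cv2.resize(s['img'][125:370,130:410,::-1],(400,300))
cv2.imwrite('pics/f.png',np.clip(np.vstack([np.hstack([a,b]),np.hstack([w,c])])*1.8,0,255).astype(np.uint8))
for n in ('scene','side'):
    for q in ('cap','tray'): print(n,q,[np.round(r['box']) for r in search_frame(q,n)])"
```

```text
[539.14 158.06 217.58] F [-0.24  0.66  0.45] M [-0.058 -0.01  -0.056] w 64.27 tiltfix [-0.0028 -0.003 ] yaw -109.7 j6 0.66
scene cap [array([149., 242.,  22.,  20.]), array([260., 228.,  14.,  22.])]
scene tray [array([122., 229.,  75.,  55.])]
side cap [array([342., 150.,  22.,  20.]), array([272., 215.,  14.,  17.])]
side tray [array([314., 135.,  86.,  64.])]
```

View pics/f.png

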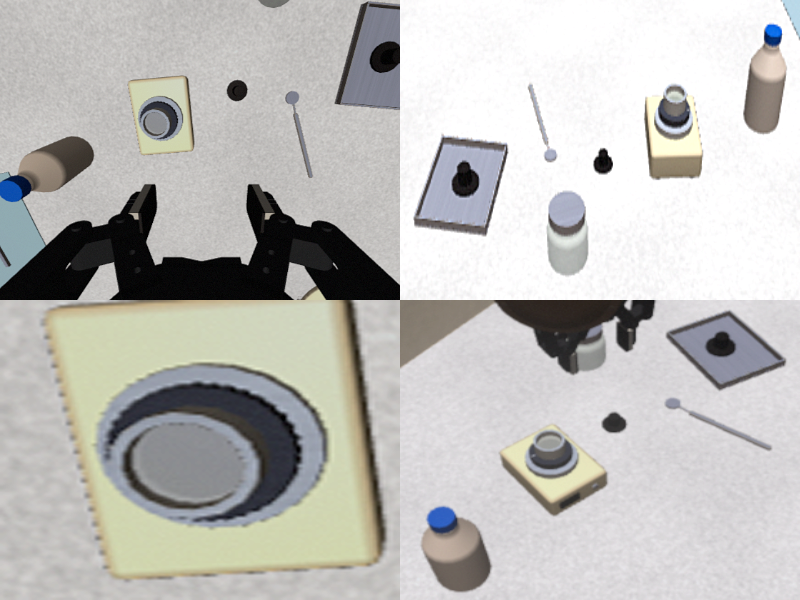

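```bash
python3 -c "from bench import *;print(job_done())"
```

```text
the job is handed in; nothing more can be done
None
```

I did the job and handed it in at about 33 s of the 66 s; no verdict was reported.

- **Cap:** I took the large cap off the lens and lowered it onto the tray floor until I felt about 2 N of contact, then let go. The last pictures show it knob up and flat near the tray's centre.
- **Iris ring:** I turned it about 1.2 rad counter-clockwise in one grasp, against a steady drag of about 0.15 Nm. At the open stop the torque rose to a mean of 0.45 Nm (largest reading 0.466). It stayed there for about 0.6 s, and then I released the ring. After I opened the fingers the wrist force was near zero.
- **Bystanders:** The mirror, bottle, jar and small cap look unmoved.

**What went wrong or could not be confirmed:**
- **Missed first grip:** My first close on the cap's knob missed because the real fingertips sit about 28 mm behind the reported TCP. I measured the offset by lightly touching bare counter (about 4 N). From it, the tips were about 4 to 5 mm above the flange while gripping the ring.
- **Gripper width:** It reads about 3 mm too small.
- **Ring index line:** It was hidden behind the hood in the last picture, so the final ring angle comes from torque and tool yaw only.

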